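# Make up two animal feed rations and lid the tub

## Robot

A 7-joint arm with a two-finger parallel gripper is mounted at the origin on the work surface. World frame = base frame: x ahead of the robot, y to its left, z up, the work surface at z = 0. Lengths are in m, angles in rad, forces in N, time in s.
With the tool pointing down it reaches from about 0.4 to 0.85 m from the base axis. Payload 10.4 kg.
Tool frame: the origin (TCP) lies at the very end of the fingers, on their centre line; the grasp point (between the pads) lies 19 mm behind it; x points along the fingers, y is the direction in which the jaws open and shut, and the axes are right-handed (so a half turn about x gives the same grasp; the last joint's range is limited). The gripper opens to 87 mm and grips with 3 to 60 N. Pads are 19 mm wide; open, the fingers measure 117 mm over their backs; the gripper's body (75 mm by 190 mm) begins 51 mm behind the grasp point.
Start: joints at [1.113, 0.332, -0.065, 1.46, 0.022, 1.35, -0.088], TCP at [0.263, -0.567, 0.223] pointing down, gripper open.
Joint ranges: [-2.6, 2.6], [-0.5, 2.12], [-1.47, 1.34], [0.16, 2.42], [-1.27, 4.41], [0.06, 2.06], [-2.6, 2.6]. Speed limits (rad/s): [2.22, 2.22, 2.79, 2.79, 3.14, 3.14, 3.14].

## Interface

Orientations are given as a rotation vector (axis times angle).
In Python, from station import arm gives the robot as it stands.
- The arm moves only by the tool drive_tool, never from a script. Its argument "deltas" is a list of rows, each an object with "xyz": the shift along the tool's x, y, z in mm, a list of three; "spin": the turn about the tool's x in rad. In form: [{"xyz": [dx, dy, dz], "spin": spin}, ...]. A call has exactly 10 rows; each row shifts and turns the commanded pose from where the row before left it, along the tool's axes as they then stand; what a row does not reach is not made up. A row lasts 1/8 s, in which the tool goes at most 62.5 mm and 10.7 degrees, less where a joint would pass 70% of its speed; a pose out of reach is approached as far as the arm can. A call is refused whole if a number of a shift passes 62.5 or a number of a turn 0.188, either way. A call with a gripper value outside its range is refused whole. "hand" is the opening, from 0 (shut) to 1 (fully open), set as the call begins (left out, the last holds). The fingers move at their own pace and stop on an object; the grip force is fixed at half the most. Time passes only in rows, so rows that do not move let the fingers close, or fill a call up. It gives the time, the measured TCP pose, the force and the opening at its end, in the units of the state.
- arm.observe(): the state, without advancing time (a new reading comes with each control period).
- arm.snapshot(name): name is "side" or "top" or "wrist"; returns the picture (420x560x3 uint8, blue, green, red); there is no depth.
- arm.camera_model(name): a dict with "vertical_fov" (degrees; the focal length in pixels is half the picture's height over the tangent of half this angle, whatever the lens; pixels are square), "cx", "cy" (the principal point, pixels), "extrinsics" (4x4, takes a point from world to camera coordinates). Camera axes: x right, y up, looking along -z (the intrinsics and any distortion apply to the point x, -y, -z); pixel columns grow to the right and rows downward; lengths in m; the calibration is good to about 2 mm. A picture is of the moment at which its call begins: read the wrist's pose just before it. camera_model takes no time and is no camera call; for the wrist camera it gives the pose at the moment of the call.
- arm.close_job(): hands the job in, once; it reports no verdict.
Trained networks look in the newest picture that a camera, given by its name, has taken for a name from the list of things; names that differ only in an ending like _2 or _b are one class to them, and where a whole thing is asked for, a point or a joint stands for the part that bears it (a point fixed in the world has none). Each returns a list of dicts, best first, with "score" (0 to 1); they miss things now and then, are a little off and sometimes report something else, mostly with a low value. They report only what shows in the picture. A call takes as long as a camera call. They do not tell look-alikes from the thing itself.
- arm.masks_of(name, camera): "mask" (420x560 bool, what is visible of it) and "centre" ([row, column] in pixels, amid what is visible of it).
The state is a dict: "t": time; "joints": joint angles; "joint_velocities": joint speeds; "joint_efforts": joint torques, N m; "position": TCP position; "tool_rot": TCP orientation; "ft_force": force on the tool from outside, world axes, zero at the start; "moment": the same for the moment, N m; "gripper_width": opening from 0.0 (shut) to 1.0 (fully open).
Only numpy, scipy, OpenCV 4.12 (cv2) and the standard library are available. Lean on these libraries where they do the work, as an engineer would, in place of code of your own. Each camera call takes 0.05 s, during which the arm holds its last target. There are 200 camera calls.

## Task

Make up the two feed rations: the long carrot and the half apple go into the deep tub, the short carrot and the piece of corn cob into the shallow aluminium tray. Carrots lie and the apple half and corn piece stay cut face down, each on the container's floor, none on top of another; then put the lid squarely on the tub, its notch over the tub's key, so that it lies flat on the rim. Leave the tub and tray standing on the bench, and do not disturb the bucket, the jar or the shears.

Things in the scene. Friction and masses are not known exactly. Their poses are not given: they have to be found in the camera images.
- tub: Cream plastic tub, open on top, 180 (its x) x 130 (y) x 55 mm high, walls and floor 4 mm, loose, 0.6 kg. Key: a tab at the middle of its +x short side, 12 mm wide (y), x from 84 to 92 mm, standing 12 mm above the rim. Origin: centre of the underside; z up; inner floor at 4 mm, rim at 55 mm. At the start its x axis points to the robot's left (+y), within 0.3 rad.
- tray: Shallow aluminium tray, 200 (its x) x 140 (its y) x 18 mm high, walls and floor 3 mm thick, loose on the bench, 0.6 kg. Origin: centre of the underside; z up. At the start its x axis points roughly to the robot's left (+y), within 0.3 rad.
- lid: Cream lid, plate 200 (its x) x 150 (y) x 4 mm, 0.18 kg, on the bench. Notch 22 mm wide (y), 22 mm deep in the middle of its +x short edge, for the tub's key (5 mm play each side). Black bar handle along x over the middle, 70 x 14 mm, 22 to 38 mm above the underside. Origin: centre of the underside. On the tub it overhangs 10 mm all round, x along the tub's x. Starts with x to +y, within 1 rad.
- long_carrot: The long carrot, orange, lying, 100 mm long, 30 mm thick, peeled with eight flats so that it lies still, tip narrowing to 12 mm over the last 28 mm. Origin: on its axis at mid-length, 15 mm above what it lies on; x runs along it from crown to tip (at the start to +y, within 0.5 rad).
- short_carrot: The short carrot, orange, lying, 55 mm long, 30 mm thick, peeled with eight flats so that it lies still, tip cut blunt (20 mm). Origin: on its axis at mid-length, 15 mm above what it lies on; x runs along it from crown to tip (at the start to +y, within 0.5 rad).
- half_apple: Half an apple, dark red, cut face down, a dome 56 mm across and 36 mm high, its sides upright up to 16 mm, a short thin stalk on top. Origin: centre of the cut face; z up.
- corn_piece: Piece of corn cob, yellow, standing on its cut end, a cylinder 44 mm across (47 mm over the kernels) and 40 mm high. Origin: centre of the underside; z up.
- bucket: Blue bucket with carrot slices, 150 mm across at the rim, 140 mm high: not part of the job. Origin: centre of the underside.
- jar: Clear lidded jar, 60 mm across, 90 mm high: not part of the job. Origin: centre of the underside.
- secateurs: Pruning shears with red handles, about 170 mm long, 14 mm high, lying flat: not part of the job. Origin: on the bench under the pivot; x towards the blades.
There are look-alikes about, which are no part of the job. What is shaped like the short_carrot but green is not meant. Leave any turquoise look-alike of the corn_piece alone.

How it is judged:
By the outcome, as a careful person would: the job done as asked, in the order asked, and still so for the second after the job is handed in, with the robot touching nothing.
It also fails if it takes over 131 s, if anything falls off the work surface, if the arm or the gripper's body presses on something with over 40 N, if the wrist force passes 120 N, or if a joint passes its speed limit or range.

## Working session

There is one attempt and no reset: what is moved stays moved. The work goes in short steps, Python scripts to look and compute and a tool call to move; the robot and the scene stay as the last step left them, time stands still between calls to the robot, and variables do not carry over. Pictures are saved under pics/ and viewed, about 12 in all and at most 16, crops included, and the job is handed in when it is done.

Besides the shell and the picture viewer there is one more tool, called after "Emit:" as name([rows], argument=value, ...), one row to a line, values as JSON. drive_tool: Moves the arm, as the interface text tells. Its arguments: {"type":"object","properties":{"deltas":{"type":"array"},"hand":{"type":"number"}},"required":["deltas"]}

```bash
mkdir -p pics; ls; python3 - <<'E'
from station import arm
import cv2,numpy as np
s=arm.observe()
for k in s: print(k,np.round(s[k],3))
for n in("top","side","wrist"):
    cv2.imwrite(f"pics/{n}0.png",arm.snapshot(n)); 
    m=arm.camera_model(n); print(n,{k:np.round(v,3).tolist() if not isinstance(v,str) else v for k,v in m.items()})
E
```

```text
pics
t 0.0
joints [ 1.113  0.333 -0.065  1.461  0.022  1.35  -0.088]
joint_velocities [ 0.001 -0.    -0.    -0.001 -0.002 -0.001  0.001]
joint_efforts [-1.0000e-03 -6.2326e+01  2.4000e-02 -3.8990e+01 -6.1000e-02  4.0000e-02
  0.0000e+00]
position [ 0.263 -0.566  0.222]
tool_rot [ 1.981  0.439 -1.982]
ft_force [-0.13   0.991 -0.134]
moment [-0.045  0.015  0.   ]
gripper_width 0.999
top {'vertical_fov': 54.558, 'cx': 282.05, 'cy': 200.693, 'extrinsics': [[-0.181, -0.984, -0.004, 0.01], [0.961, -0.177, 0.213, -0.641], [-0.21, 0.035, 0.977, -0.849], [0.0, 0.0, 0.0, 1.0]]}
side {'vertical_fov': 46.32, 'cx': 281.687, 'cy': 215.094, 'extrinsics': [[0.996, -0.092, 0.008, -0.642], [0.062, 0.736, 0.674, -0.013], [-0.068, -0.671, 0.738, -1.481], [0.0, 0.0, 0.0, 1.0]]}
wrist {'vertical_fov': 65.384, 'cx': 277.893, 'cy': 209.907, 'extrinsics': [[0.421, -0.907, -0.002, -0.624], [0.88, 0.408, -0.243, 0.03], [0.221, 0.101, 0.97, -0.389], [0.0, 0.0, 0.0, 1.0]]}
```

View pics/top0.png

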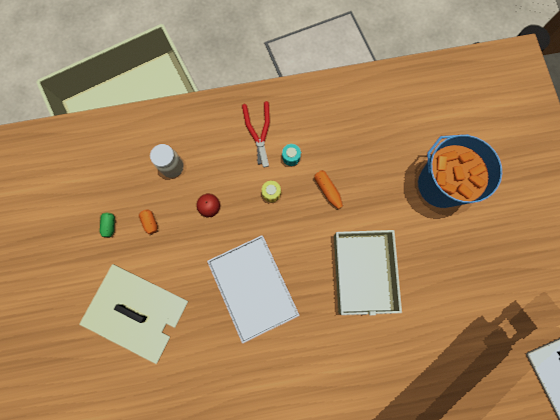

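View pics/side0.png

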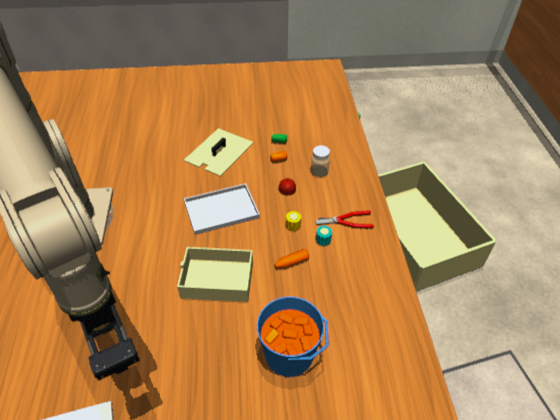

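Top: tub (367,272) with its key apparently at (373,313), tray (253,289), lid (133,314) with its notch at (172,325), long carrot (328,190), short carrot (148,221), green decoy (107,225), apple (208,205), corn (271,190) and turquoise decoy (291,154). Next I'll measure these.

```bash
cat > h.py <<'E'
from station import arm
import numpy as np, cv2
from scipy.spatial.transform import Rotation as R
def K(m):
    f=210/np.tan(np.radians(m["vertical_fov"])/2); return f,m["cx"],m["cy"]
def ray(m,px,z):
    """pixels (col,row) -> world points on plane z"""
    f,cx,cy=K(m); E=np.array(m["extrinsics"]); px=np.atleast_2d(px).astype(float)
    d=np.c_[(px[:,0]-cx)/f,-(px[:,1]-cy)/f,-np.ones(len(px))]@E[:3,:3]
    o=-E[:3,:3].T@E[:3,3]; return o+d*((z-o[2])/d[:,2])[:,None]
def proj(m,P):
    f,cx,cy=K(m); E=np.array(m["extrinsics"]); c=np.atleast_2d(P)@E[:3,:3].T+E[:3,3]
    return np.c_[cx+f*c[:,0]/-c[:,2],cy-f*c[:,1]/-c[:,2]]
def st():
    s=arm.observe(); r=R.from_rotvec(s["tool_rot"]).as_matrix()
    print("t",np.round(s["t"],2),"pos",np.round(s["position"],4),"F",np.round(s["ft_force"],1),"w",np.round(s["gripper_width"],3)); print(np.round(r,3)); return s,r
E
python3 - <<'E'
from h import *
print(arm.camera_model("top").keys())
H=dict(tub=.055,tray=.018,lid=.004,long_carrot=.015,short_carrot=.015,half_apple=.018,corn_piece=.02,jar=.045,bucket=.14,secateurs=.01)
for c in("top","side"):
    m=arm.camera_model(c)
    arm.snapshot(c)
    for n,h in H.items():
        for d in arm.masks_of(n,c)[:3]:
            if d["score"]<.3: continue
            rr,cc=np.nonzero(d["mask"])
            w=ray(m,np.c_[cc,rr],h)[:,:2]
            (x,y),(a,b),an=cv2.minAreaRect(w.astype(np.float32)*1000)
            print(c,n,round(d["score"],2),"px",np.round(d["centre"][::-1]),"mean",np.round(w.mean(0),3),"rect",np.round([x,y,a,b,an],1))
im=cv2.imread("pics/top0.png")
cv2.imwrite("pics/c1.png",np.hstack([cv2.resize(im[210:330,320:420],None,fx=4,fy=4,interpolation=2),cv2.resize(im[160:220,300:400],None,fx=4,fy=8,interpolation=2)]))
E
```

```text
dict_keys(['vertical_fov', 'cx', 'cy', 'extrinsics'])
top tray 0.76 px [253. 288.] mean [ 0.455 -0.006] rect [458.4  -4.5 203.7 142.   14.7]
top lid 0.92 px [133. 314.] mean [0.451 0.272] rect [452.5 271.9 204.9 153.   54.2]
top lid 0.66 px [150. 222.] mean [0.655 0.214] rect [654.9 213.7  58.8  31.2  15.5]
top long_carrot 0.96 px [328. 191.] mean [ 0.655 -0.224] rect [ 652.9 -224.3   99.2   35.7   20.7]
top short_carrot 0.78 px [148. 221.] mean [0.652 0.212] rect [652.1 211.7  62.6  34.8  14.4]
top short_carrot 0.65 px [103. 224.] mean [0.662 0.308] rect [662.6 308.   33.4  55.2  80.3]
top half_apple 0.7 px [208. 203.] mean [0.666 0.066] rect [666.6  66.8  57.4  51.8  35.3]
top corn_piece 0.84 px [272. 192.] mean [ 0.671 -0.088] rect [670.9 -88.6  43.1  44.2  79.5]
top corn_piece 0.58 px [294. 155.] mean [ 0.752 -0.151] rect [ 752.6 -150.3   44.    53.7   79.5]
top jar 0.68 px [165. 161.] mean [0.783 0.143] rect [783.3 143.3  93.7  58.2  34.8]
top bucket 0.7 px [459. 173.] mean [ 0.612 -0.483] rect [ 618.5 -481.3  183.8  153.5   89.3]
top secateurs 0.76 px [266. 129.] mean [ 0.828 -
[... 553 characters left out ...]
0.664 0.316] rect [662.8 316.3  44.5  53.   85.3]
side short_carrot 0.61 px [277. 158.] mean [0.653 0.219] rect [653.1 219.3  59.1  40.9  15.9]
side half_apple 0.71 px [285. 186.] mean [0.667 0.066] rect [668.2  68.2  77.3  51.1  84.9]
side corn_piece 0.78 px [326. 236.] mean [ 0.752 -0.147] rect [ 752.6 -146.5   76.2   43.4   80.9]
side corn_piece 0.63 px [296. 221.] mean [ 0.672 -0.082] rect [672.7 -81.2  79.7  45.   84.4]
side jar 0.8 px [316. 162.] mean [0.783 0.146] rect [782.2 149.6 144.7  55.5  81.1]
side bucket 0.63 px [290. 335.] mean [ 0.615 -0.518] rect [ 623.7 -514.3  154.5  187.6   11.6]
side secateurs 0.68 px [345. 222.] mean [ 0.833 -0.083] rect [825.2 -79.3  68.7 169.   85.2]
```

View pics/c1.png

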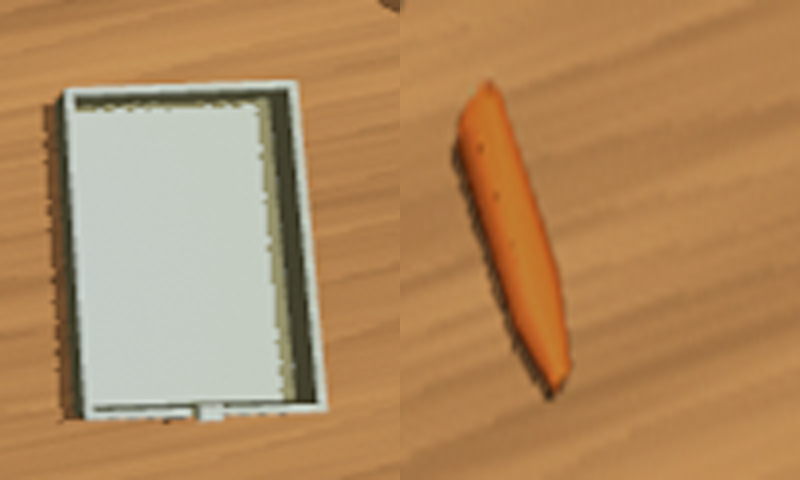

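```bash
cat >> h.py <<'E'
def plan(*wps, pad=True):
    """wps: (x,y,z,yaw or None,rows) ; starts from the measured pose; yaw of jaw axis mod pi"""
    s,r=st(); p=np.array(s["position"]); rows=[]
    for x,y,z,yaw,n in wps:
        t=np.array([x,y,z]); 
        for i in range(n):
            k=n-i; d=r.T@((t-p)/k); d=np.round(d)
            sp=0
            if yaw is not None:
                c=np.arctan2(r[1,1],r[0,1]); e=(c-yaw+np.pi/2)%np.pi-np.pi/2; sp=round(float(e/k),2)
                if abs(sp)>.18: sp=.18*np.sign(sp)
            p=p+r@d; p=p  # mm fix below
            rows.append((d,sp)); r=r@R.from_rotvec([sp,0,0]).as_matrix()
    return rows
def plan(*wps):
    s,r=st(); p=np.array(s["position"])*1000; out=[]
    for x,y,z,yaw,n in wps:
        t=np.array([x,y,z])*1000.
        for k in range(n,0,-1):
            d=np.round(r.T@((t-p)/k)); sp=0.
            if yaw is not None:
                e=(np.arctan2(r[1,1],r[0,1])-yaw+np.pi/2)%np.pi-np.pi/2
                sp=float(np.clip(round(e/k,2),-.18,.18))
            p=p+r@d; r=r@R.from_rotvec([sp,0,0]).as_matrix(); out.append((d.astype(int).tolist(),sp))
        print("wp ->",np.round(p,1),"yaw",round(float(np.arctan2(r[1,1],r[0,1])),3))
    while len(out)%10: out.append(([0,0,0],0))
    for i in range(0,len(out),10):
        print("["+", ".join('{"xyz": %s, "spin": %g}'%o for o in out[i:i+10])+"]")
E
python3 - <<'E'
import re
s=open('h.py').read(); i=s.index("def plan(*wps, pad"); j=s.index("def plan(*wps):"); open('h.py','w').write(s[:i]+s[j:])
E
python3 - <<'E'
from h import *
m=arm.camera_model("top")
c=ray(m,[[336,232.5],[394.25,230.5],[401.25,312],[341.25,314.25]],.055)[:,:2]
print(np.round(c*1000),np.round(c.mean(0)*1000,1))
print([np.linalg.norm(c[i]-c[i-1]) for i in range(4)])
v=c[3]+c[2]-c[0]-c[1]; print("tub x dir",np.arctan2(v[1],v[0]))
print("carrot yaw: ",np.radians(19.3),"jaw",np.radians(19.3+90))
# approach long carrot
plan((.50,-.40,.20,np.radians(109.3),6),(.653,-.222,.10,np.radians(109.3),6),(.653,-.222,.10,np.radians(109.3),8))
E
```

```text
[[ 542. -213.]
 [ 522. -343.]
 [ 347. -315.]
 [ 366. -187.]] [ 444.2 -264.4]
[np.float64(0.1775079922812722), np.float64(0.13120563421559162), np.float64(0.17720216196393557), np.float64(0.12961177857435383)]
tub x dir 2.991056142186224
carrot yaw:  0.3368485456349056 jaw 1.907644872429802
t 1.25 pos [ 0.2633 -0.5668  0.2225] F [ 0.8  0.4 -0.5] w 1.002
[[ 0.     0.421 -0.907]
 [-0.    -0.907 -0.421]
 [-1.     0.     0.   ]]
wp -> [ 499.6 -400.1  199.5] yaw -1.236
wp -> [ 652.6 -221.9   99.5] yaw -1.236
wp -> [ 652.6 -221.9   99.5] yaw -1.236
[{"xyz": [4, -9, -47], "spin": 0.02}, {"xyz": [4, -9, -47], "spin": 0.02}, {"xyz": [4, -11, -47], "spin": 0.01}, {"xyz": [4, -11, -47], "spin": 0.02}, {"xyz": [3, -12, -47], "spin": 0.01}, {"xyz": [4, -12, -47], "spin": 0.02}, {"xyz": [17, -20, -34], "spin": -0}, {"xyz": [17, -20, -34], "spin": -0}, {"xyz": [16, -19, -34], "spin": -0}, {"xyz": [17, -20, -34], "spin": -0}]
[{"xyz": [16, -19, -34], "spin": -0}, {"xyz": [17, -20, -33], "spin": -0}, {"xyz": [0, 0, 0], "spin": -0}, {"xyz": [0, 0, 0], "spin": -0}, {"xyz": [0, 0, 0], "spin": -0}, {"xyz": [0, 0, 0], "spin": -0}, {"xyz": [0, 0, 0], "spin": -0}, {"xyz": [0, 0, 0], "spin": -0}, {"xyz": [0, 0, 0], "spin": -0}, {"xyz": [0, 0, 0], "spin": -0}]
```

Emit:
drive_tool([
  {"xyz": [4,-9,-47],"spin": 0.02},
  {"xyz": [4,-9,-47],"spin": 0.02},
  {"xyz": [4,-11,-47],"spin": 0.01},
  {"xyz": [4,-11,-47],"spin": 0.02},
  {"xyz": [3,-12,-47],"spin": 0.01},
  {"xyz": [4,-12,-47],"spin": 0.02},
  {"xyz": [17,-20,-34],"spin": 0},
  {"xyz": [17,-20,-34],"spin": 0},
  {"xyz": [16,-19,-34],"spin": 0},
  {"xyz": [17,-20,-34],"spin": 0},
], hand=0.75)

```text
t: 2.5
position: [0.6029, -0.28, 0.1321]
tool_rot: [2.04, 0.344, -2.04]
ft_force: [0.1, 0.4, 0.3]
gripper_width: 0.749
```

Emit:
drive_tool([
  {"xyz": [16,-19,-34],"spin": 0},
  {"xyz": [17,-20,-33],"spin": 0},
  {"xyz": [0,0,0],"spin": 0},
  {"xyz": [0,0,0],"spin": 0},
  {"xyz": [0,0,0],"spin": 0},
  {"xyz": [0,0,0],"spin": 0},
  {"xyz": [0,0,0],"spin": 0},
  {"xyz": [0,0,0],"spin": 0},
  {"xyz": [0,0,0],"spin": 0},
  {"xyz": [0,0,0],"spin": 0},
])

```text
t: 3.75
position: [0.6526, -0.2219, 0.0996]
tool_rot: [2.04, 0.345, -2.04]
ft_force: [-0.2, 0.5, -0.1]
gripper_width: 0.747
```

```bash
python3 - <<'E'
from h import *
m=arm.camera_model("wrist"); im=arm.snapshot("wrist")
for d in arm.masks_of("long_carrot","wrist")[:2]:
    rr,cc=np.nonzero(d["mask"]); w=ray(m,np.c_[cc,rr],.015)[:,:2]
    print(d["score"],cv2.minAreaRect(w.astype(np.float32)*1000))
cv2.circle(im,tuple(int(v) for v in proj(m,[.653,-.222,.015])[0]),3,(255,0,0),-1)
cv2.imwrite("pics/w1.png",im)
E
```

```text
0.61 ((657.9351806640625, -217.877685546875), (85.49637603759766, 30.871593475341797), 20.7603702545166)
```

View pics/w1.png

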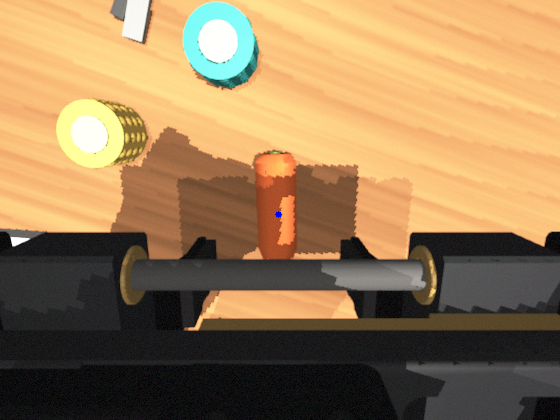

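Emit:
drive_tool([
  {"xyz": [25,0,0],"spin": 0},
  {"xyz": [25,0,0],"spin": 0},
  {"xyz": [20,0,0],"spin": 0},
  {"xyz": [15,0,0],"spin": 0},
  {"xyz": [7,0,0],"spin": 0},
  {"xyz": [4,0,0],"spin": 0},
  {"xyz": [0,0,0],"spin": 0},
  {"xyz": [0,0,0],"spin": 0},
  {"xyz": [0,0,0],"spin": 0},
  {"xyz": [0,0,0],"spin": 0},
])

```text
t: 5.1
position: [0.6527, -0.222, 0.0039]
tool_rot: [2.04, 0.344, -2.039]
ft_force: [-0.5, -0.7, -0.2]
gripper_width: 0.748
```

Emit:
drive_tool([
  {"xyz": [0,0,0],"spin": 0},
  {"xyz": [0,0,0],"spin": 0},
  {"xyz": [0,0,0],"spin": 0},
  {"xyz": [0,0,0],"spin": 0},
  {"xyz": [0,0,0],"spin": 0},
  {"xyz": [0,0,0],"spin": 0},
  {"xyz": [0,0,0],"spin": 0},
  {"xyz": [-10,0,0],"spin": 0},
  {"xyz": [-20,0,0],"spin": 0},
  {"xyz": [-30,0,0],"spin": 0},
], hand=0)

```text
t: 6.35
position: [0.6524, -0.2219, 0.065]
tool_rot: [2.04, 0.345, -2.04]
ft_force: [0.5, -0.6, -0.3]
gripper_width: 0.341
```

```bash
python3 - <<'E'
from h import *
plan((.653,-.222,.13,None,2),(.4887,-.2712,.13,2.991,8),(.4887,-.2712,.03,2.991,6),(.4887,-.2712,.009,2.991,4))
E
```

```text
t 6.35 pos [ 0.6524 -0.2219  0.065 ] F [ 0.5 -0.6 -0.3] w 0.341
[[-0.     0.329 -0.944]
 [ 0.    -0.944 -0.329]
 [-1.    -0.     0.   ]]
wp -> [ 653.4 -221.6  130. ] yaw -1.236
wp -> [ 488.6 -271.2  130. ] yaw -0.146
wp -> [ 488.6 -271.2   30. ] yaw -0.146
wp -> [ 488.6 -271.2    9. ] yaw -0.146
[{"xyz": [-33, 0, 0], "spin": 0}, {"xyz": [-32, 0, -1], "spin": 0}, {"xyz": [0, -1, 21], "spin": -0.14}, {"xyz": [0, -4, 21], "spin": -0.14}, {"xyz": [0, -7, 20], "spin": -0.13}, {"xyz": [0, -9, 20], "spin": -0.14}, {"xyz": [0, -12, 18], "spin": -0.13}, {"xyz": [0, -14, 16], "spin": -0.14}, {"xyz": [0, -17, 14], "spin": -0.13}, {"xyz": [0, -18, 12], "spin": -0.14}]
[{"xyz": [17, 0, 0], "spin": 0}, {"xyz": [17, 0, 0], "spin": 0}, {"xyz": [17, 0, 0], "spin": 0}, {"xyz": [16, 0, 0], "spin": 0}, {"xyz": [17, 0, 0], "spin": 0}, {"xyz": [16, 0, 0], "spin": 0}, {"xyz": [5, 0, 0], "spin": 0}, {"xyz": [5, 0, 0], "spin": 0}, {"xyz": [6, 0, 0], "spin": 0}, {"xyz": [5, 0, 0], "spin": 0}]
```

Emit:
drive_tool([
  {"xyz": [-33,0,0],"spin": 0},
  {"xyz": [-32,0,-1],"spin": 0},
  {"xyz": [0,-1,21],"spin": -0.14},
  {"xyz": [0,-4,21],"spin": -0.14},
  {"xyz": [0,-7,20],"spin": -0.13},
  {"xyz": [0,-9,20],"spin": -0.14},
  {"xyz": [0,-12,18],"spin": -0.13},
  {"xyz": [0,-14,16],"spin": -0.14},
  {"xyz": [0,-17,14],"spin": -0.13},
  {"xyz": [0,-18,12],"spin": -0.14},
])

```text
t: 7.6
position: [0.4885, -0.2717, 0.1303]
tool_rot: [1.312, 1.137, -1.312]
ft_force: [0.0, 0.3, -1.0]
gripper_width: 0.341
```

```bash
python3 - <<'E'
from h import *
s,r=st()
a=arm.snapshot("top"); b=arm.snapshot("wrist")
cv2.imwrite("pics/v2.png",np.vstack([cv2.resize(a[150:360,270:470],(400,420)).copy()])); 
cv2.imwrite("pics/v2.png",np.hstack([cv2.resize(a[150:360,270:470],(400,420)),cv2.resize(b,(400,300)).copy() if 0 else cv2.copyMakeBorder(cv2.resize(b,(400,300)),0,120,0,0,0)]))
E
```

```text
t 7.6 pos [ 0.4885 -0.2717  0.1303] F [ 0.   0.3 -1. ] w 0.341
[[ 0.002  0.99  -0.141]
 [-0.001 -0.141 -0.99 ]
 [-1.     0.002  0.001]]
```

View pics/v2.png

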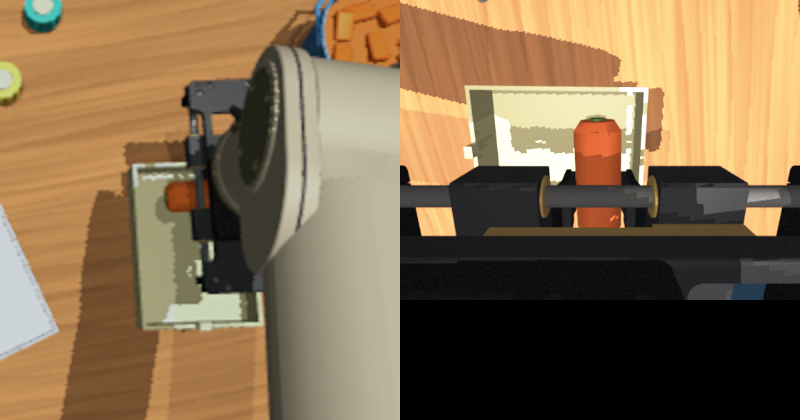

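Emit:
drive_tool([
  {"xyz": [17,0,0],"spin": 0},
  {"xyz": [17,0,0],"spin": 0},
  {"xyz": [17,0,0],"spin": 0},
  {"xyz": [17,0,0],"spin": 0},
  {"xyz": [17,0,0],"spin": 0},
  {"xyz": [16,0,0],"spin": 0},
  {"xyz": [8,0,0],"spin": 0},
  {"xyz": [5,0,0],"spin": 0},
  {"xyz": [4,0,0],"spin": 0},
  {"xyz": [3,0,0],"spin": 0},
])

```text
t: 8.95
position: [0.489, -0.2714, 0.0077]
tool_rot: [1.316, 1.136, -1.316]
ft_force: [-0.1, -0.2, -0.9]
gripper_width: 0.343
```

Emit:
drive_tool([
  {"xyz": [0,0,0],"spin": 0},
  {"xyz": [0,0,0],"spin": 0},
  {"xyz": [0,0,0],"spin": 0},
  {"xyz": [0,0,0],"spin": 0},
  {"xyz": [0,0,0],"spin": 0},
  {"xyz": [0,0,0],"spin": 0},
  {"xyz": [-10,0,0],"spin": 0},
  {"xyz": [-30,0,0],"spin": 0},
  {"xyz": [-40,0,0],"spin": 0},
  {"xyz": [-40,0,0],"spin": 0},
], hand=0.48)

```text
t: 10.2
position: [0.4888, -0.2711, 0.1295]
tool_rot: [1.316, 1.136, -1.315]
ft_force: [-0.8, -0.7, 0.1]
gripper_width: 0.48
```

```bash
python3 - <<'E'
from h import *
# apple, jaws: current yaw ; place later along tub y
plan((.667,.066,.14,np.radians(110),10),(.667,.066,.10,None,2),(.667,.066,.006,None,6),(.667,.066,.006,None,2))
E
```

```text
t 10.2 pos [ 0.4888 -0.2711  0.1295] F [-0.8 -0.7  0.1] w 0.48
[[ 0.     0.989 -0.145]
 [-0.    -0.145 -0.989]
 [-1.     0.     0.   ]]
wp -> [667.4  65.7 139.5] yaw -1.226
wp -> [667.4  65.7  99.5] yaw -1.226
wp -> [667.5  65.7   5.5] yaw -1.226
wp -> [667.5  65.7   5.5] yaw -1.226
[{"xyz": [-1, 13, -36], "spin": 0.11}, {"xyz": [-1, 9, -37], "spin": 0.11}, {"xyz": [-1, 5, -38], "spin": 0.11}, {"xyz": [-1, 0, -38], "spin": 0.11}, {"xyz": [-1, -4, -38], "spin": 0.11}, {"xyz": [-1, -8, -37], "spin": 0.11}, {"xyz": [-1, -12, -36], "spin": 0.1}, {"xyz": [-1, -16, -35], "spin": 0.11}, {"xyz": [-1, -19, -33], "spin": 0.1}, {"xyz": [-1, -22, -31], "spin": 0.11}]
[{"xyz": [20, 0, 0], "spin": 0}, {"xyz": [20, 0, 0], "spin": 0}, {"xyz": [16, 0, 0], "spin": 0}, {"xyz": [16, 0, 0], "spin": 0}, {"xyz": [15, 0, 0], "spin": 0}, {"xyz": [16, 0, 0], "spin": 0}, {"xyz": [15, 0, 0], "spin": 0}, {"xyz": [16, 0, 0], "spin": 0}, {"xyz": [0, 0, 0], "spin": 0}, {"xyz": [0, 0, 0], "spin": 0}]
```

Emit:
drive_tool([
  {"xyz": [-1,13,-36],"spin": 0.11},
  {"xyz": [-1,9,-37],"spin": 0.11},
  {"xyz": [-1,5,-38],"spin": 0.11},
  {"xyz": [-1,0,-38],"spin": 0.11},
  {"xyz": [-1,-4,-38],"spin": 0.11},
  {"xyz": [-1,-8,-37],"spin": 0.11},
  {"xyz": [-1,-12,-36],"spin": 0.1},
  {"xyz": [-1,-16,-35],"spin": 0.11},
  {"xyz": [-1,-19,-33],"spin": 0.1},
  {"xyz": [-1,-22,-31],"spin": 0.11},
], hand=0.95)

```text
t: 11.45
position: [0.6681, 0.0666, 0.1384]
tool_rot: [2.037, 0.351, -2.036]
ft_force: [-0.8, -0.9, 0.3]
gripper_width: 0.949
```

```bash
python3 - <<'E'
from h import *
st()
m=arm.camera_model("wrist"); im=arm.snapshot("wrist")
for d in arm.masks_of("half_apple","wrist")[:2]:
    rr,cc=np.nonzero(d["mask"]); w=ray(m,np.c_[cc,rr],.01)[:,:2]
    print(d["score"],d["centre"],cv2.minAreaRect(w.astype(np.float32)*1000))
cv2.circle(im,tuple(int(v) for v in proj(m,[.667,.066,.0])[0]),3,(255,0,0),-1)
t=arm.snapshot("top"); cv2.imwrite("pics/w3.png",np.hstack([im[:,:],cv2.resize(t[210:330,320:420],(240,288)) if 0 else cv2.copyMakeBorder(cv2.resize(t[210:330,320:420],(240,288)),0,132,0,0,0)]))
E
```

```text
t 11.45 pos [0.6681 0.0666 0.1384] F [-0.8 -0.9  0.3] w 0.949
[[ 0.001  0.335 -0.942]
 [-0.    -0.942 -0.335]
 [-1.     0.    -0.001]]
0.83 [198.4, 274.5] ((667.0667724609375, 71.29104614257812), (59.053775787353516, 56.79644012451172), 31.688865661621094)
0.67 [243.4, 422.7] ((675.123046875, -72.31755065917969), (30.796817779541016, 34.01884078979492), 19.52606773376465)
```

View pics/w3.png

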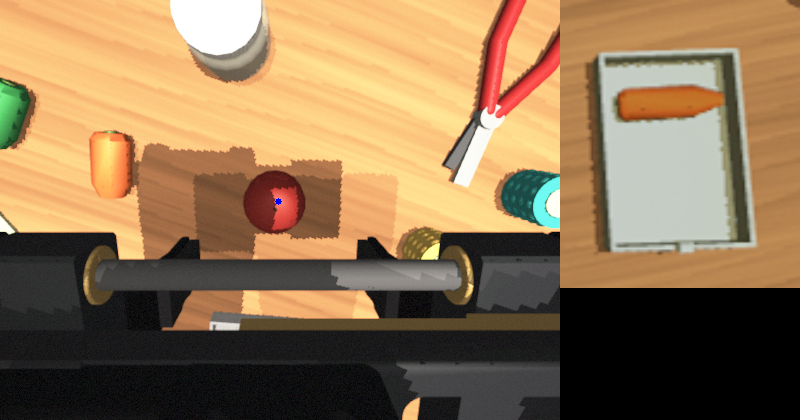

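Emit:
drive_tool([
  {"xyz": [25,-2,0],"spin": 0},
  {"xyz": [25,0,0],"spin": 0},
  {"xyz": [25,0,0],"spin": 0},
  {"xyz": [20,0,0],"spin": 0},
  {"xyz": [20,0,0],"spin": 0},
  {"xyz": [12,0,0],"spin": 0},
  {"xyz": [5,0,0],"spin": 0},
  {"xyz": [3,0,0],"spin": 0},
  {"xyz": [0,0,0],"spin": 0},
  {"xyz": [0,0,0],"spin": 0},
])

```text
t: 12.85
position: [0.6671, 0.0675, 0.0031]
tool_rot: [2.035, 0.354, -2.033]
ft_force: [-0.9, -0.7, -0.1]
gripper_width: 0.947
```

Emit:
drive_tool([
  {"xyz": [0,0,0],"spin": 0},
  {"xyz": [0,0,0],"spin": 0},
  {"xyz": [0,0,0],"spin": 0},
  {"xyz": [0,0,0],"spin": 0},
  {"xyz": [0,0,0],"spin": 0},
  {"xyz": [0,0,0],"spin": 0},
  {"xyz": [0,0,0],"spin": 0},
  {"xyz": [-10,0,0],"spin": 0},
  {"xyz": [-25,0,0],"spin": 0},
  {"xyz": [-30,0,0],"spin": 0},
], hand=0)

```text
t: 14.1
position: [0.6665, 0.0672, 0.0683]
tool_rot: [2.033, 0.354, -2.035]
ft_force: [-0.7, 0.8, -0.6]
gripper_width: 0.632
```

```bash
python3 - <<'E'
from h import *
# apple goes to tub x=+33, y=0
ex=np.array([-.9887,.150]); c=np.array([.4442,-.2644])+.033*ex; print(c)
plan((.667,.066,.13,None,2),(c[0],c[1],.13,2.991-np.pi/2,12),(c[0],c[1],.03,None,4),(c[0],c[1],.008,None,2))
m=arm.camera_model("wrist"); arm.snapshot("wrist")
print([(d["score"],d["centre"],d["mask"].sum()) for d in arm.masks_of("half_apple","wrist")[:2]])
E
```

```text
[ 0.4115729 -0.25945  ]
t 14.1 pos [0.6665 0.0672 0.0683] F [-0.7  0.8 -0.6] w 0.632
[[-0.001  0.338 -0.941]
 [-0.    -0.941 -0.338]
 [-1.    -0.     0.001]]
wp -> [666.9  66.3 130.3] yaw -1.226
wp -> [ 411.3 -259.3  129.6] yaw -1.726
wp -> [ 411.2 -259.3   29.6] yaw -1.726
wp -> [ 411.2 -259.3    7.6] yaw -1.726
[{"xyz": [-31, 1, 0], "spin": 0}, {"xyz": [-31, 0, 0], "spin": 0}, {"xyz": [0, 18, 29], "spin": 0.04}, {"xyz": [0, 20, 28], "spin": 0.04}, {"xyz": [0, 21, 28], "spin": 0.04}, {"xyz": [0, 22, 27], "spin": 0.04}, {"xyz": [0, 23, 26], "spin": 0.04}, {"xyz": [0, 24, 25], "spin": 0.04}, {"xyz": [0, 25, 24], "spin": 0.04}, {"xyz": [0, 25, 23], "spin": 0.04}]
[{"xyz": [0, 26, 22], "spin": 0.04}, {"xyz": [0, 27, 21], "spin": 0.05}, {"xyz": [0, 29, 19], "spin": 0.04}, {"xyz": [1, 29, 19], "spin": 0.05}, {"xyz": [25, 0, 0], "spin": 0}, {"xyz": [25, 0, 0], "spin": 0}, {"xyz": [25, 0, 0], "spin": 0}, {"xyz": [25, 0, 0], "spin": 0}, {"xyz": [11, 0, 0], "spin": 0}, {"xyz": [11, 0, 0], "spin": 0}]
[(0.78, [241.3, 275.3], np.int64(7370))]
```

Emit:
drive_tool([
  {"xyz": [-31,1,0],"spin": 0},
  {"xyz": [-31,0,0],"spin": 0},
  {"xyz": [0,18,29],"spin": 0.04},
  {"xyz": [0,20,28],"spin": 0.04},
  {"xyz": [0,21,28],"spin": 0.04},
  {"xyz": [0,22,27],"spin": 0.04},
  {"xyz": [0,23,26],"spin": 0.04},
  {"xyz": [0,24,25],"spin": 0.04},
  {"xyz": [0,25,24],"spin": 0.04},
  {"xyz": [0,25,23],"spin": 0.04},
])

```text
t: 15.45
position: [0.4961, -0.1524, 0.1293]
tool_rot: [2.209, 0.025, -2.21]
ft_force: [-0.5, 0.1, -0.4]
gripper_width: 0.632
```

Emit:
drive_tool([
  {"xyz": [0,26,22],"spin": 0.04},
  {"xyz": [0,27,21],"spin": 0.05},
  {"xyz": [0,29,19],"spin": 0.04},
  {"xyz": [1,29,19],"spin": 0.05},
  {"xyz": [0,0,0],"spin": 0},
  {"xyz": [20,0,0],"spin": 0},
  {"xyz": [20,0,0],"spin": 0},
  {"xyz": [20,0,0],"spin": 0},
  {"xyz": [20,0,0],"spin": 0},
  {"xyz": [15,0,0],"spin": 0},
])

```text
t: 16.7
position: [0.4117, -0.2584, 0.0326]
tool_rot: [-2.141, 0.165, 2.142]
ft_force: [-0.2, 0.9, -0.7]
gripper_width: 0.63
```

```bash
python3 - <<'E'
from h import *
st(); plan((.4112,-.2593,.0085,None,6))
m=arm.camera_model("top"); arm.snapshot("top")
E
```

```text
t 16.7 pos [ 0.4117 -0.2584  0.0326] F [-0.2  0.9 -0.7] w 0.63
[[-0.    -0.153 -0.988]
 [ 0.    -0.988  0.153]
 [-1.    -0.     0.   ]]
t 16.7 pos [ 0.4117 -0.2584  0.0326] F [-0.2  0.9 -0.7] w 0.63
[[-0.    -0.153 -0.988]
 [ 0.    -0.988  0.153]
 [-1.    -0.     0.   ]]
wp -> [ 411.6 -259.3    8.6] yaw -1.725
[{"xyz": [4, 0, 0], "spin": 0}, {"xyz": [4, 0, 0], "spin": 0}, {"xyz": [4, 0, 0], "spin": 0}, {"xyz": [4, 0, 0], "spin": 0}, {"xyz": [4, 1, 0], "spin": 0}, {"xyz": [4, 0, 0], "spin": 0}, {"xyz": [0, 0, 0], "spin": 0}, {"xyz": [0, 0, 0], "spin": 0}, {"xyz": [0, 0, 0], "spin": 0}, {"xyz": [0, 0, 0], "spin": 0}]
```

Emit:
drive_tool([
  {"xyz": [6,0,0],"spin": 0},
  {"xyz": [6,0,0],"spin": 0},
  {"xyz": [5,0,0],"spin": 0},
  {"xyz": [4,0,0],"spin": 0},
  {"xyz": [2,1,0],"spin": 0},
  {"xyz": [2,0,0],"spin": 0},
  {"xyz": [0,0,0],"spin": 0},
  {"xyz": [0,0,0],"spin": 0},
  {"xyz": [0,0,0],"spin": 0},
  {"xyz": [0,0,0],"spin": 0},
])

```text
t: 18.0
position: [0.4115, -0.2601, 0.0086]
tool_rot: [-2.141, 0.167, 2.141]
ft_force: [0.5, -0.6, 0.6]
gripper_width: 0.629
```

Emit:
drive_tool([
  {"xyz": [0,0,0],"spin": 0},
  {"xyz": [0,0,0],"spin": 0},
  {"xyz": [0,0,0],"spin": 0},
  {"xyz": [0,0,0],"spin": 0},
  {"xyz": [0,0,0],"spin": 0},
  {"xyz": [-10,0,0],"spin": 0},
  {"xyz": [-20,0,0],"spin": 0},
  {"xyz": [-30,0,0],"spin": 0},
  {"xyz": [-30,0,0],"spin": 0},
  {"xyz": [-30,0,0],"spin": 0},
], hand=0.76)

```text
t: 19.25
position: [0.4114, -0.2601, 0.1303]
tool_rot: [-2.142, 0.167, 2.14]
ft_force: [0.6, -0.7, 0.2]
gripper_width: 0.758
```

```bash
python3 - <<'E'
from h import *
plan((.671,-.085,.12,np.radians(95),10))
E
```

```text
t 19.25 pos [ 0.4114 -0.2601  0.1303] F [ 0.6 -0.7  0.2] w 0.758
[[ 0.001 -0.154 -0.988]
 [-0.    -0.988  0.154]
 [-1.     0.    -0.001]]
wp -> [670.9 -85.1 120.4] yaw -1.486
[{"xyz": [1, -21, -23], "spin": -0.02}, {"xyz": [1, -21, -23], "spin": -0.02}, {"xyz": [1, -20, -24], "spin": -0.03}, {"xyz": [1, -20, -24], "spin": -0.02}, {"xyz": [1, -19, -25], "spin": -0.03}, {"xyz": [1, -18, -25], "spin": -0.02}, {"xyz": [1, -18, -26], "spin": -0.03}, {"xyz": [1, -17, -26], "spin": -0.02}, {"xyz": [1, -17, -27], "spin": -0.03}, {"xyz": [1, -16, -27], "spin": -0.02}]
```

Emit:
drive_tool([
  {"xyz": [1,-21,-23],"spin": -0.02},
  {"xyz": [1,-21,-23],"spin": -0.02},
  {"xyz": [1,-20,-24],"spin": -0.03},
  {"xyz": [1,-20,-24],"spin": -0.02},
  {"xyz": [1,-19,-25],"spin": -0.03},
  {"xyz": [1,-18,-25],"spin": -0.02},
  {"xyz": [1,-18,-26],"spin": -0.03},
  {"xyz": [1,-17,-26],"spin": -0.02},
  {"xyz": [1,-17,-27],"spin": -0.03},
  {"xyz": [1,-16,-27],"spin": -0.02},
], hand=0.85)

```text
t: 20.5
position: [0.6717, -0.0847, 0.1193]
tool_rot: [2.178, 0.093, -2.177]
ft_force: [-0.2, 0.2, -0.1]
gripper_width: 0.852
```

```bash
python3 - <<'E'
from h import *
st()
m=arm.camera_model("wrist"); im=arm.snapshot("wrist")
for d in arm.masks_of("corn_piece","wrist")[:3]:
    rr,cc=np.nonzero(d["mask"]); w=ray(m,np.c_[cc,rr],.03)[:,:2]
    print(d["score"],d["centre"],cv2.minAreaRect(w.astype(np.float32)*1000))
for z in(0,.04): cv2.circle(im,tuple(int(v) for v in proj(m,[.671,-.085,z])[0]),3,(255,0,0),-1)
t=arm.snapshot("top"); cv2.imwrite("pics/w4.png",np.hstack([im[:,:],cv2.copyMakeBorder(cv2.resize(t[210:330,320:420],(240,288)),0,132,0,0,0)]))
E
```

```text
t 20.5 pos [ 0.6717 -0.0847  0.1193] F [-0.2  0.2 -0.1] w 0.852
[[ 0.     0.085 -0.996]
 [-0.    -0.996 -0.085]
 [-1.     0.    -0.   ]]
0.92 [212.8, 276.7] ((670.6207885742188, -82.7100830078125), (51.68912124633789, 46.73359298706055), 24.32820701599121)
0.58 [112.2, 370.6] ((751.8831787109375, -146.40133666992188), (45.58756637573242, 51.798851013183594), 7.333336353302002)
```

View pics/w4.png

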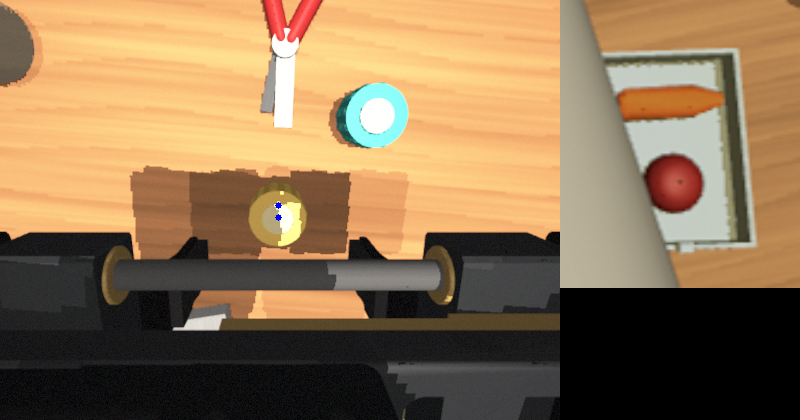

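Emit:
drive_tool([
  {"xyz": [25,-1,0],"spin": 0},
  {"xyz": [25,0,0],"spin": 0},
  {"xyz": [25,0,0],"spin": 0},
  {"xyz": [20,0,0],"spin": 0},
  {"xyz": [10,0,0],"spin": 0},
  {"xyz": [6,0,0],"spin": 0},
  {"xyz": [4,0,0],"spin": 0},
  {"xyz": [0,0,0],"spin": 0},
  {"xyz": [0,0,0],"spin": 0},
  {"xyz": [0,0,0],"spin": 0},
])

```text
t: 21.9
position: [0.6711, -0.0842, 0.004]
tool_rot: [2.179, 0.092, -2.177]
ft_force: [0.0, 0.1, -0.0]
gripper_width: 0.85
```

Emit:
drive_tool([
  {"xyz": [0,0,0],"spin": 0},
  {"xyz": [0,0,0],"spin": 0},
  {"xyz": [0,0,0],"spin": 0},
  {"xyz": [0,0,0],"spin": 0},
  {"xyz": [0,0,0],"spin": 0},
  {"xyz": [0,0,0],"spin": 0},
  {"xyz": [0,0,0],"spin": 0},
  {"xyz": [-10,0,0],"spin": 0},
  {"xyz": [-25,0,0],"spin": 0},
  {"xyz": [-35,0,0],"spin": 0},
], hand=0)

```text
t: 23.15
position: [0.6702, -0.0841, 0.0741]
tool_rot: [2.177, 0.093, -2.18]
ft_force: [1.3, -0.6, -1.3]
gripper_width: 0.5
```

```bash
python3 - <<'E'
from h import *
plan((.5067,.0072,.08,np.radians(104.5),8),(.5067,.0072,.08,None,2),(.5067,.0072,.02,None,4),(.5067,.0072,.0075,None,4))
E
```

```text
t 23.15 pos [ 0.6702 -0.0841  0.0741] F [ 1.3 -0.6 -1.3] w 0.5
[[-0.001  0.085 -0.996]
 [ 0.    -0.996 -0.085]
 [-1.    -0.     0.001]]
wp -> [507.1   6.9  80.3] yaw -1.316
wp -> [507.1   6.9  80.3] yaw -1.316
wp -> [507.    6.9  20.3] yaw -1.316
wp -> [507.    6.9   7.3] yaw -1.316
[{"xyz": [-1, -13, 19], "spin": -0.02}, {"xyz": [-1, -14, 19], "spin": -0.02}, {"xyz": [-1, -14, 19], "spin": -0.02}, {"xyz": [-1, -14, 19], "spin": -0.02}, {"xyz": [0, -15, 18], "spin": -0.02}, {"xyz": [-1, -15, 18], "spin": -0.02}, {"xyz": [0, -15, 18], "spin": -0.02}, {"xyz": [-1, -15, 17], "spin": -0.03}, {"xyz": [0, 0, 0], "spin": 0}, {"xyz": [0, 0, 0], "spin": 0}]
[{"xyz": [15, 0, 0], "spin": 0}, {"xyz": [15, 0, 0], "spin": 0}, {"xyz": [15, 0, 0], "spin": 0}, {"xyz": [15, 0, 0], "spin": 0}, {"xyz": [3, 0, 0], "spin": 0}, {"xyz": [3, 0, 0], "spin": 0}, {"xyz": [3, 0, 0], "spin": 0}, {"xyz": [4, 0, 0], "spin": 0}, {"xyz": [0, 0, 0], "spin": 0}, {"xyz": [0, 0, 0], "spin": 0}]
```

Emit:
drive_tool([
  {"xyz": [-1,-13,19],"spin": -0.02},
  {"xyz": [-1,-14,19],"spin": -0.02},
  {"xyz": [-1,-14,19],"spin": -0.02},
  {"xyz": [-1,-14,19],"spin": -0.02},
  {"xyz": [0,-15,18],"spin": -0.02},
  {"xyz": [-1,-15,18],"spin": -0.02},
  {"xyz": [0,-15,18],"spin": -0.02},
  {"xyz": [-1,-15,17],"spin": -0.03},
  {"xyz": [0,0,0],"spin": 0},
  {"xyz": [0,0,0],"spin": 0},
])

```text
t: 24.4
position: [0.5085, 0.0065, 0.0802]
tool_rot: [2.087, 0.266, -2.084]
ft_force: [-0.0, 1.0, -0.5]
gripper_width: 0.503
```

Emit:
drive_tool([
  {"xyz": [15,0,0],"spin": 0},
  {"xyz": [15,0,0],"spin": 0},
  {"xyz": [15,0,0],"spin": 0},
  {"xyz": [15,0,0],"spin": 0},
  {"xyz": [5,0,0],"spin": 0},
  {"xyz": [3,0,0],"spin": 0},
  {"xyz": [2,0,0],"spin": 0},
  {"xyz": [2,0,0],"spin": 0},
  {"xyz": [0,0,0],"spin": 0},
  {"xyz": [0,0,0],"spin": 0},
])

```text
t: 25.65
position: [0.5079, 0.0069, 0.0077]
tool_rot: [2.086, 0.267, -2.085]
ft_force: [-0.8, -0.4, -0.5]
gripper_width: 0.502
```

Emit:
drive_tool([
  {"xyz": [0,0,0],"spin": 0},
  {"xyz": [0,0,0],"spin": 0},
  {"xyz": [0,0,0],"spin": 0},
  {"xyz": [0,0,0],"spin": 0},
  {"xyz": [0,0,0],"spin": 0},
  {"xyz": [-10,0,0],"spin": 0},
  {"xyz": [-20,0,0],"spin": 0},
  {"xyz": [-25,0,0],"spin": 0},
  {"xyz": [-30,0,0],"spin": 0},
  {"xyz": [-25,0,0],"spin": 0},
], hand=0.65)

```text
t: 26.9
position: [0.508, 0.007, 0.1195]
tool_rot: [2.087, 0.267, -2.084]
ft_force: [-0.7, 0.1, 0.9]
gripper_width: 0.649
```

```bash
python3 - <<'E'
from h import *
plan((.6525,.215,.11,np.radians(105),10))
E
```

```text
t 26.9 pos [0.508  0.007  0.1195] F [-0.7  0.1  0.9] w 0.649
[[ 0.001  0.252 -0.968]
 [-0.    -0.968 -0.252]
 [-1.     0.    -0.001]]
wp -> [652.2 215.1 109.6] yaw -1.306
[{"xyz": [1, -16, -19], "spin": -0}, {"xyz": [1, -17, -19], "spin": -0}, {"xyz": [1, -16, -19], "spin": -0}, {"xyz": [1, -17, -19], "spin": -0}, {"xyz": [1, -16, -19], "spin": -0}, {"xyz": [1, -17, -19], "spin": -0}, {"xyz": [1, -16, -20], "spin": -0}, {"xyz": [1, -17, -19], "spin": -0}, {"xyz": [1, -16, -20], "spin": -0}, {"xyz": [1, -17, -19], "spin": -0.01}]
```

Emit:
drive_tool([
  {"xyz": [1,-16,-19],"spin": 0},
  {"xyz": [1,-17,-19],"spin": 0},
  {"xyz": [1,-16,-19],"spin": 0},
  {"xyz": [1,-17,-19],"spin": 0},
  {"xyz": [1,-16,-19],"spin": 0},
  {"xyz": [1,-17,-19],"spin": 0},
  {"xyz": [1,-16,-20],"spin": 0},
  {"xyz": [1,-17,-19],"spin": 0},
  {"xyz": [1,-16,-20],"spin": 0},
  {"xyz": [1,-17,-19],"spin": -0.01},
])

```text
t: 28.15
position: [0.6525, 0.2155, 0.1082]
tool_rot: [2.08, 0.277, -2.08]
ft_force: [0.5, 0.4, -0.5]
gripper_width: 0.652
```

```bash
python3 - <<'E'
from h import *
st()
m=arm.camera_model("wrist"); im=arm.snapshot("wrist")
for d in arm.masks_of("short_carrot","wrist")[:3]:
    rr,cc=np.nonzero(d["mask"]); w=ray(m,np.c_[cc,rr],.02)[:,:2]
    print(d["score"],d["centre"],cv2.minAreaRect(w.astype(np.float32)*1000))
cv2.circle(im,tuple(int(v) for v in proj(m,[.6525,.215,.015])[0]),3,(255,0,0),-1)
t=arm.snapshot("top"); cv2.imwrite("pics/w5.png",np.hstack([im[:,:],cv2.copyMakeBorder(cv2.resize(t[230:350,200:300],(240,288)),0,132,0,0,0)]))
E
```

```text
t 28.15 pos [0.6525 0.2155 0.1082] F [ 0.5  0.4 -0.5] w 0.652
[[ 0.     0.262 -0.965]
 [ 0.    -0.965 -0.262]
 [-1.     0.    -0.   ]]
0.78 [209.4, 277.0] ((652.9057006835938, 215.50192260742188), (58.863914489746094, 29.68356704711914), 14.376891136169434)
0.78 [163.8, 160.5] ((663.15771484375, 311.70947265625), (33.04020309448242, 58.274330139160156), 82.90222930908203)
```

View pics/w5.png

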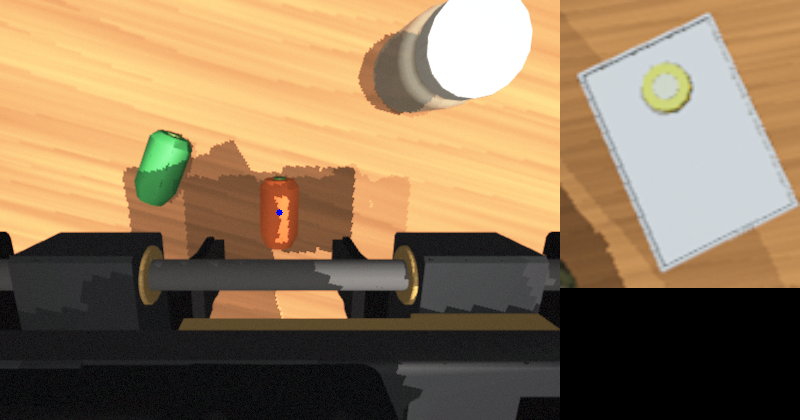

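Emit:
drive_tool([
  {"xyz": [25,0,0],"spin": 0},
  {"xyz": [25,0,0],"spin": 0},
  {"xyz": [25,0,0],"spin": 0},
  {"xyz": [15,0,0],"spin": 0},
  {"xyz": [7,0,0],"spin": 0},
  {"xyz": [4,0,0],"spin": 0},
  {"xyz": [3,0,0],"spin": 0},
  {"xyz": [0,0,0],"spin": 0},
  {"xyz": [0,0,0],"spin": 0},
  {"xyz": [0,0,0],"spin": 0},
])

```text
t: 29.55
position: [0.6521, 0.2151, 0.0038]
tool_rot: [2.08, 0.277, -2.08]
ft_force: [-0.1, 0.2, -0.8]
gripper_width: 0.649
```

Emit:
drive_tool([
  {"xyz": [0,0,0],"spin": 0},
  {"xyz": [0,0,0],"spin": 0},
  {"xyz": [0,0,0],"spin": 0},
  {"xyz": [0,0,0],"spin": 0},
  {"xyz": [0,0,0],"spin": 0},
  {"xyz": [0,0,0],"spin": 0},
  {"xyz": [0,0,0],"spin": 0},
  {"xyz": [-10,0,0],"spin": 0},
  {"xyz": [-30,0,0],"spin": 0},
  {"xyz": [-50,0,0],"spin": 0},
], hand=0)

```text
t: 30.8
position: [0.6509, 0.2145, 0.0935]
tool_rot: [2.077, 0.277, -2.083]
ft_force: [0.6, -0.6, -0.4]
gripper_width: 0.344
```

```bash
python3 - <<'E'
from h import *
plan((.4244,-.0141,.09,np.radians(104.5),10),(.4244,-.0141,.02,None,5),(.4244,-.0141,.0075,None,3))
E
```

```text
t 30.8 pos [0.6509 0.2145 0.0935] F [ 0.6 -0.6 -0.4] w 0.344
[[-0.003  0.262 -0.965]
 [-0.001 -0.965 -0.262]
 [-1.     0.     0.003]]
wp -> [424.8 -14.4  90.3] yaw -1.316
wp -> [424.6 -14.5  20.3] yaw -1.316
wp -> [424.5 -14.5   7.3] yaw -1.316
[{"xyz": [0, 16, 28], "spin": 0}, {"xyz": [0, 16, 28], "spin": 0}, {"xyz": [1, 16, 28], "spin": 0}, {"xyz": [0, 16, 28], "spin": 0}, {"xyz": [1, 16, 28], "spin": 0}, {"xyz": [0, 16, 28], "spin": 0}, {"xyz": [1, 16, 28], "spin": 0}, {"xyz": [0, 16, 27], "spin": 0}, {"xyz": [1, 17, 28], "spin": 0.01}, {"xyz": [0, 17, 27], "spin": 0}]
[{"xyz": [14, 0, 0], "spin": 0}, {"xyz": [14, 0, 0], "spin": 0}, {"xyz": [14, 0, 0], "spin": 0}, {"xyz": [14, 0, 0], "spin": 0}, {"xyz": [14, 0, 0], "spin": 0}, {"xyz": [4, 0, 0], "spin": 0}, {"xyz": [4, 0, 0], "spin": 0}, {"xyz": [5, 0, 0], "spin": 0}, {"xyz": [0, 0, 0], "spin": 0}, {"xyz": [0, 0, 0], "spin": 0}]
```

Emit:
drive_tool([
  {"xyz": [0,16,28],"spin": 0},
  {"xyz": [0,16,28],"spin": 0},
  {"xyz": [1,16,28],"spin": 0},
  {"xyz": [0,16,28],"spin": 0},
  {"xyz": [1,16,28],"spin": 0},
  {"xyz": [0,16,28],"spin": 0},
  {"xyz": [1,16,28],"spin": 0},
  {"xyz": [0,16,27],"spin": 0},
  {"xyz": [1,17,28],"spin": 0.01},
  {"xyz": [0,17,27],"spin": 0},
])

```text
t: 32.05
position: [0.4253, -0.0146, 0.0902]
tool_rot: [2.087, 0.267, -2.084]
ft_force: [1.3, 0.0, -0.7]
gripper_width: 0.34
```

Emit:
drive_tool([
  {"xyz": [0,0,0],"spin": 0},
  {"xyz": [20,0,0],"spin": 0},
  {"xyz": [20,0,0],"spin": 0},
  {"xyz": [20,0,0],"spin": 0},
  {"xyz": [10,0,0],"spin": 0},
  {"xyz": [6,0,0],"spin": 0},
  {"xyz": [4,0,0],"spin": 0},
  {"xyz": [3,0,0],"spin": 0},
  {"xyz": [0,0,0],"spin": 0},
  {"xyz": [0,0,0],"spin": 0},
])

```text
t: 33.3
position: [0.426, -0.014, 0.0068]
tool_rot: [2.086, 0.267, -2.085]
ft_force: [-0.0, 0.9, 0.1]
gripper_width: 0.342
```

Emit:
drive_tool([
  {"xyz": [0,0,0],"spin": 0},
  {"xyz": [0,0,0],"spin": 0},
  {"xyz": [0,0,0],"spin": 0},
  {"xyz": [0,0,0],"spin": 0},
  {"xyz": [0,0,0],"spin": 0},
  {"xyz": [-10,0,0],"spin": 0},
  {"xyz": [-25,0,0],"spin": 0},
  {"xyz": [-35,0,0],"spin": 0},
  {"xyz": [-40,0,0],"spin": 0},
  {"xyz": [-40,0,0],"spin": 0},
], hand=0.5)

```text
t: 34.55
position: [0.4256, -0.0138, 0.1586]
tool_rot: [2.086, 0.267, -2.085]
ft_force: [0.9, -0.3, 0.4]
gripper_width: 0.496
```

```bash
python3 - <<'E'
from h import *
m=arm.camera_model("side"); im=arm.snapshot("side"); cv2.imwrite("pics/s6.png",im)
m=arm.camera_model("top"); im=arm.snapshot("top"); cv2.imwrite("pics/t6.png",im)
# lid pose ~ (.4523,.2735), x dir -125.5 deg -> jaws along lid y: 54.5+90
plan((.4523,.2735,.14,np.radians(144.5),10))
E
```

```text
t 34.65 pos [ 0.4282 -0.0138  0.1612] F [ 0.7 -0.6 -0.7] w 0.502
[[ 0.007  0.252 -0.968]
 [-0.001 -0.968 -0.252]
 [-1.     0.003 -0.007]]
wp -> [452.6 273.5 140.2] yaw -0.616
[{"xyz": [2, -27, -10], "spin": -0.07}, {"xyz": [2, -26, -11], "spin": -0.07}, {"xyz": [2, -26, -13], "spin": -0.07}, {"xyz": [2, -25, -15], "spin": -0.07}, {"xyz": [2, -23, -17], "spin": -0.07}, {"xyz": [2, -22, -18], "spin": -0.07}, {"xyz": [2, -21, -20], "spin": -0.07}, {"xyz": [2, -20, -21], "spin": -0.07}, {"xyz": [3, -18, -23], "spin": -0.07}, {"xyz": [2, -16, -24], "spin": -0.07}]
```

Emit:
drive_tool([
  {"xyz": [2,-27,-10],"spin": -0.07},
  {"xyz": [2,-26,-11],"spin": -0.07},
  {"xyz": [2,-26,-13],"spin": -0.07},
  {"xyz": [2,-25,-15],"spin": -0.07},
  {"xyz": [2,-23,-17],"spin": -0.07},
  {"xyz": [2,-22,-18],"spin": -0.07},
  {"xyz": [2,-21,-20],"spin": -0.07},
  {"xyz": [2,-20,-21],"spin": -0.07},
  {"xyz": [3,-18,-23],"spin": -0.07},
  {"xyz": [2,-16,-24],"spin": -0.07},
], hand=0.6)

```text
t: 35.9
position: [0.45, 0.2753, 0.1352]
tool_rot: [1.644, 0.855, -1.644]
ft_force: [-0.1, 0.0, -0.1]
gripper_width: 0.6
```

```bash
cat > fit.py <<'E'
from h import *
def corners(mask,m,z):
    c,_=cv2.findContours(mask.astype(np.uint8),cv2.RETR_EXTERNAL,cv2.CHAIN_APPROX_NONE)
    c=max(c,key=cv2.contourArea)[:,0,:]
    w=ray(m,c,z)[:,:2]*1000
    return cv2.minAreaRect(w.astype(np.float32))
E
python3 - <<'E'
from fit import *
st()
m=arm.camera_model("wrist"); im=arm.snapshot("wrist")
for d in arm.masks_of("lid","wrist")[:2]: print(d["score"],corners(d["mask"],m,.004))
ex=np.array([np.cos(np.radians(-125.5)),np.sin(np.radians(-125.5))]); ey=np.array([-ex[1],ex[0]]); c=np.array([.4523,.2735])
for a,b in((100,75),(100,-75),(-100,75),(-100,-75),(100,11),(78,11),(100,-11),(78,-11)):
    q=c+a/1000*ex+b/1000*ey; cv2.circle(im,tuple(int(v) for v in proj(m,[*q,.004])[0]),2,(255,0,0),-1)
for a in(-35,0,35):
    q=c+a/1000*ex; cv2.circle(im,tuple(int(v) for v in proj(m,[*q,.038])[0]),2,(0,0,255),-1)
t=cv2.imread("pics/t6.png")[220:320,210:410]; s=cv2.imread("pics/s6.png")[170:310,170:330]
cv2.imwrite("pics/w7.png",np.hstack([im,cv2.resize(np.vstack([cv2.resize(t,(240,120)),cv2.resize(s,(240,210)),np.zeros((90,240,3),np.uint8)]),(240,420))]))
E
```

```text
t 35.9 pos [0.45   0.2753 0.1352] F [-0.1  0.  -0.1] w 0.6
[[-0.     0.819 -0.574]
 [ 0.    -0.574 -0.819]
 [-1.    -0.    -0.   ]]
0.7 ((463.8049621582031, 293.5499572753906), (156.40542602539062, 151.2391357421875), 54.38979721069336)
```

View pics/w7.png

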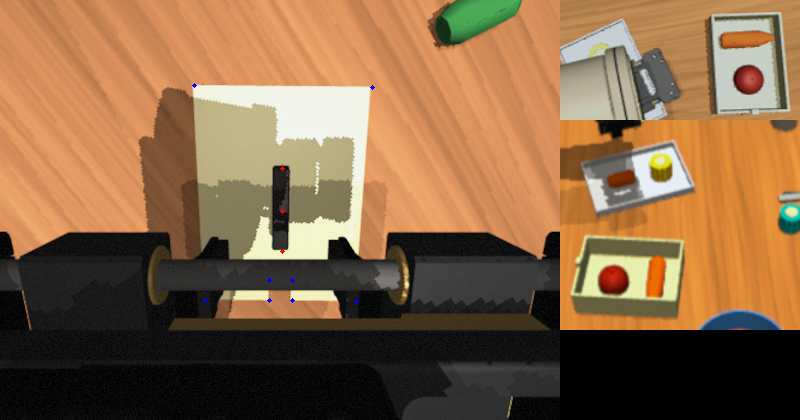

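Emit:
drive_tool([
  {"xyz": [25,3,0],"spin": 0},
  {"xyz": [25,0,0],"spin": 0},
  {"xyz": [25,0,0],"spin": 0},
  {"xyz": [25,0,0],"spin": 0},
  {"xyz": [12,0,0],"spin": 0},
  {"xyz": [7,0,0],"spin": 0},
  {"xyz": [4,0,0],"spin": 0},
  {"xyz": [0,0,0],"spin": 0},
  {"xyz": [0,0,0],"spin": 0},
  {"xyz": [0,0,0],"spin": 0},
])

```text
t: 37.25
position: [0.4528, 0.2717, 0.0129]
tool_rot: [1.647, 0.852, -1.646]
ft_force: [-0.8, 0.4, -0.1]
gripper_width: 0.603
```

Emit:
drive_tool([
  {"xyz": [0,0,0],"spin": 0},
  {"xyz": [0,0,0],"spin": 0},
  {"xyz": [0,0,0],"spin": 0},
  {"xyz": [0,0,0],"spin": 0},
  {"xyz": [0,0,0],"spin": 0},
  {"xyz": [0,0,0],"spin": 0},
  {"xyz": [0,0,0],"spin": 0},
  {"xyz": [0,0,0],"spin": 0},
  {"xyz": [0,0,0],"spin": 0},
  {"xyz": [0,0,0],"spin": 0},
], hand=0)

```text
t: 38.5
position: [0.4525, 0.2716, 0.0125]
tool_rot: [1.647, 0.852, -1.647]
ft_force: [-0.4, 1.5, -0.1]
gripper_width: 0.159
```

```bash
python3 - <<'E'
from fit import *
st()
# tub re-measure
m=arm.camera_model("top"); t=arm.snapshot("top"); ms=arm.camera_model("side"); s=arm.snapshot("side")
C=np.array([.4442,-.2644]); a=2.991; ex=np.array([np.cos(a),np.sin(a)]); ey=np.array([-ex[1],ex[0]])
out=[]
for im,mm,sl in((t,m,(slice(220,325),slice(325,410))),(s,ms,(slice(235,310),slice(170,265)))):
    f=5 if im is t else 4.5
    o=(sl[1].start,sl[0].start); cr=cv2.resize(im[sl],None,fx=f,fy=f,interpolation=cv2.INTER_CUBIC)
    P=[(90,65),(90,-65),(-90,-65),(-90,65)]
    def dr(P,z,col):
        q=proj(mm,[[*(C+x/1000*ex+y/1000*ey),z] for x,y in P]); q=(q-o+.5)*f-.5
        cv2.polylines(cr,[np.round(q).astype(int)],True,col,1)
    dr(P,.055,(255,0,0)); dr([(84,6),(92,6),(92,-6),(84,-6)],.067,(0,0,255)); out.append(cr)
h=max(o.shape[0] for o in out)
cv2.imwrite("pics/t8.png",np.hstack([cv2.copyMakeBorder(o,0,h-o.shape[0],0,0,0) for o in out]))
E
```

```text
t 38.5 pos [0.4525 0.2716 0.0125] F [-0.4  1.5 -0.1] w 0.159
[[ 0.     0.816 -0.578]
 [-0.    -0.578 -0.816]
 [-1.     0.    -0.   ]]
```

View pics/t8.png

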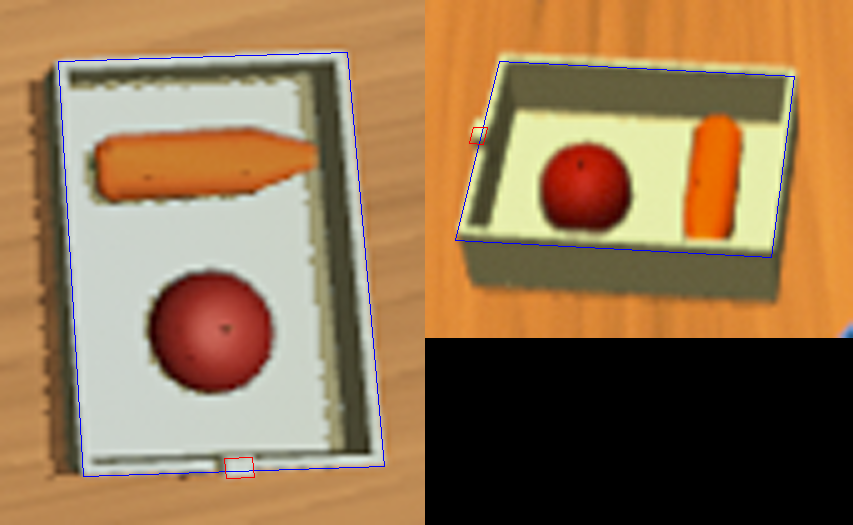

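```bash
python3 - <<'E'
from fit import *
plan((.4525,.2716,.04,None,3),(.4525,.2716,.13,None,5),(.4426,-.2627,.13,2.991-np.pi/2,20),(.4426,-.2627,.13,None,2))
E
```

```text
t 38.6 pos [0.4525 0.2716 0.0125] F [-0.8  0.9  0. ] w 0.161
[[ 0.     0.816 -0.578]
 [-0.    -0.578 -0.816]
 [-1.     0.     0.   ]]
wp -> [452.5 271.6  39.5] yaw -0.616
wp -> [452.5 271.6 129.5] yaw -0.616
wp -> [ 442.8 -262.8  129.6] yaw -1.726
wp -> [ 442.8 -262.8  129.6] yaw -1.726
[{"xyz": [-9, 0, 0], "spin": 0}, {"xyz": [-9, 0, 0], "spin": 0}, {"xyz": [-9, 0, 0], "spin": 0}, {"xyz": [-18, 0, 0], "spin": 0}, {"xyz": [-18, 0, 0], "spin": 0}, {"xyz": [-18, 0, 0], "spin": 0}, {"xyz": [-18, 0, 0], "spin": 0}, {"xyz": [-18, 0, 0], "spin": 0}, {"xyz": [0, 15, 22], "spin": 0.06}, {"xyz": [0, 16, 21], "spin": 0.06}]
[{"xyz": [0, 18, 20], "spin": 0.05}, {"xyz": [0, 19, 19], "spin": 0.06}, {"xyz": [0, 20, 18], "spin": 0.05}, {"xyz": [0, 20, 17], "spin": 0.06}, {"xyz": [0, 22, 16], "spin": 0.05}, {"xyz": [0, 22, 15], "spin": 0.06}, {"xyz": [0, 23, 13], "spin": 0.05}, {"xyz": [0, 24, 12], "spin": 0.06}, {"xyz": [0, 24, 11], "spin": 0.05}, {"xyz": [0, 25, 10], "spin": 0.06}]
[{"xyz": [0, 26, 8], "spin": 0.05}, {"xyz": [0, 26, 7], "spin": 0.06}, {"xyz": [0, 26, 5], "spin": 0.05}, {"xyz": [0, 26, 4], "spin": 0.06}, {"xyz": [0, 27, 2], "spin": 0.05}, {"xyz": [0, 27, 1], "spin": 0.06}, {"xyz": [0, 27, -1], "spin": 0.05}, {"xyz": [0, 26, -2], "spin": 0.06}, {"xyz": [0, 0, 0], "spin": 0}, {"xyz": [0, 0, 0], "spin": 0}]
```

Emit:
drive_tool([
  {"xyz": [-9,0,0],"spin": 0},
  {"xyz": [-9,0,0],"spin": 0},
  {"xyz": [-9,0,0],"spin": 0},
  {"xyz": [-18,0,0],"spin": 0},
  {"xyz": [-18,0,0],"spin": 0},
  {"xyz": [-18,0,0],"spin": 0},
  {"xyz": [-18,0,0],"spin": 0},
  {"xyz": [-18,0,0],"spin": 0},
  {"xyz": [0,15,22],"spin": 0.06},
  {"xyz": [0,16,21],"spin": 0.06},
])

```text
t: 39.85
position: [0.4514, 0.2182, 0.1304]
tool_rot: [1.729, 0.765, -1.728]
ft_force: [0.1, -0.4, -2.6]
gripper_width: 0.157
```

Emit:
drive_tool([
  {"xyz": [0,18,20],"spin": 0.05},
  {"xyz": [0,19,19],"spin": 0.06},
  {"xyz": [0,20,18],"spin": 0.05},
  {"xyz": [0,20,17],"spin": 0.06},
  {"xyz": [0,22,16],"spin": 0.05},
  {"xyz": [0,22,15],"spin": 0.06},
  {"xyz": [0,23,13],"spin": 0.05},
  {"xyz": [0,24,12],"spin": 0.06},
  {"xyz": [0,24,11],"spin": 0.05},
  {"xyz": [0,25,10],"spin": 0.06},
])

```text
t: 41.1
position: [0.4465, -0.0505, 0.1295]
tool_rot: [2.071, 0.293, -2.071]
ft_force: [-0.4, -0.1, -1.7]
gripper_width: 0.153
```

Emit:
drive_tool([
  {"xyz": [0,26,8],"spin": 0.05},
  {"xyz": [0,26,7],"spin": 0.06},
  {"xyz": [0,26,5],"spin": 0.05},
  {"xyz": [0,26,4],"spin": 0.06},
  {"xyz": [0,27,2],"spin": 0.05},
  {"xyz": [0,27,1],"spin": 0.06},
  {"xyz": [0,27,-1],"spin": 0.05},
  {"xyz": [0,26,-2],"spin": 0.06},
  {"xyz": [0,0,0],"spin": 0},
  {"xyz": [0,0,0],"spin": 0},
])

```text
t: 42.35
position: [0.4429, -0.2626, 0.1294]
tool_rot: [-2.14, 0.166, 2.141]
ft_force: [0.9, 0.0, -2.6]
gripper_width: 0.159
```

```bash
cat > ov.py <<'E'
from fit import *
def ov(name,L,lz,nm):
    """overlay: tub (blue/red key), lid at L=(x,y,yaw), underside lz (green)"""
    out=[]
    for cam,sl,f in(("top",(slice(210,335),slice(310,430)),4),("side",(slice(220,315),slice(155,275)),3)):
        m=arm.camera_model(cam); im=arm.snapshot(cam); o=(sl[1].start,sl[0].start); cr=cv2.resize(im[sl],None,fx=f,fy=f,interpolation=cv2.INTER_CUBIC)
        def dr(c,a,P,z,col):
            ex=np.array([np.cos(a),np.sin(a)]); ey=np.array([-ex[1],ex[0]])
            q=proj(m,[[*(np.array(c)+x/1000*ex+y/1000*ey),z] for x,y in P]); q=(q-o+.5)*f-.5; cv2.polylines(cr,[np.round(q).astype(int)],True,col,1)
        dr((.444,-.2629),2.991,[(84,6),(92,6),(92,-6),(84,-6)],.067,(0,0,255))
        dr((.444,-.2629),2.991,[(90,65),(90,-65),(-90,-65),(-90,65)],.055,(255,0,0))
        dr(L[:2],L[2],[(100,75),(100,11),(78,11),(78,-11),(100,-11),(100,-75),(-100,-75),(-100,75)],lz+.004,(0,160,0)); out.append(cr)
    h=max(x.shape[0] for x in out)
    cv2.imwrite(nm,cv2.resize(np.hstack([cv2.copyMakeBorder(x,0,h-x.shape[0],0,0,0) for x in out]),None,fx=.95,fy=.95))
E
python3 - <<'E'
from ov import *
s,r=st(); p=s["position"]; a=np.arctan2(r[1,1],r[0,1])-np.pi/2
L=(p[0]-.0014*np.cos(a),p[1]-.0014*np.sin(a),a); print(L)
ov("",L,p[2]-.0125,"pics/o9.png")
E
```

```text
t 42.35 pos [ 0.4429 -0.2626  0.1294] F [ 0.9  0.  -2.6] w 0.159
[[-0.    -0.155 -0.988]
 [ 0.    -0.988  0.155]
 [-1.    -0.     0.   ]]
(np.float64(0.44431697109213264), np.float64(-0.2628228396074119), np.float64(-3.296975189642394))
```

View pics/o9.png

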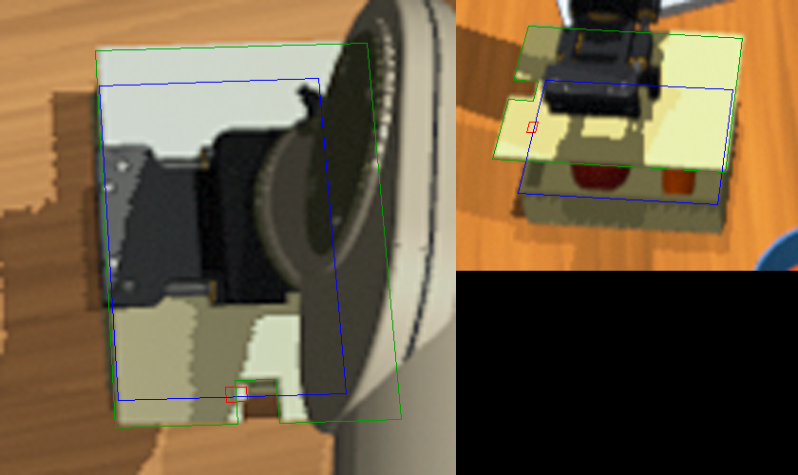

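Emit:
drive_tool([
  {"xyz": [12,0,0],"spin": 0},
  {"xyz": [12,0,0],"spin": 0},
  {"xyz": [10,0,0],"spin": 0},
  {"xyz": [8,0,0],"spin": 0},
  {"xyz": [6,0,0],"spin": 0},
  {"xyz": [4,0,0],"spin": 0},
  {"xyz": [3,0,0],"spin": 0},
  {"xyz": [2,0,0],"spin": 0},
  {"xyz": [0,0,0],"spin": 0},
  {"xyz": [0,0,0],"spin": 0},
])

```text
t: 43.7
position: [0.4429, -0.2628, 0.0727]
tool_rot: [-2.141, 0.167, 2.14]
ft_force: [-0.8, -0.5, -2.7]
gripper_width: 0.155
```

```bash
python3 - <<'E'
from ov import *
s,r=st(); p=s["position"]; a=np.arctan2(r[1,1],r[0,1])-np.pi/2
L=(p[0]-.0014*np.cos(a),p[1]-.0014*np.sin(a),a); print(L)
ov("",L,p[2]-.0125,"pics/o10.png")
E
```

```text
t 43.7 pos [ 0.4429 -0.2628  0.0727] F [-0.8 -0.5 -2.7] w 0.155
[[ 0.    -0.155 -0.988]
 [-0.    -0.988  0.155]
 [-1.     0.    -0.   ]]
(np.float64(0.44430962649569), np.float64(-0.26302503809354927), np.float64(-3.2968209679202025))
```

View pics/o10.png

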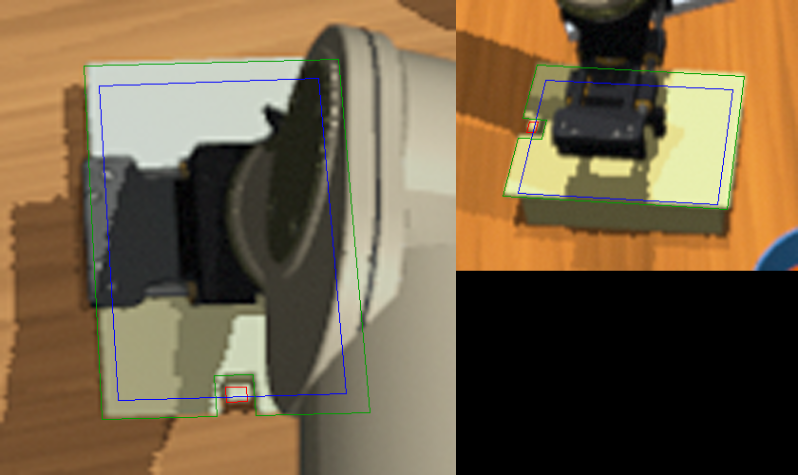

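Emit:
drive_tool([
  {"xyz": [1,0,0],"spin": 0},
  {"xyz": [1,0,0],"spin": 0},
  {"xyz": [1,0,0],"spin": 0},
  {"xyz": [1,0,0],"spin": 0},
  {"xyz": [1,0,0],"spin": 0},
  {"xyz": [0,0,0],"spin": 0},
  {"xyz": [0,0,0],"spin": 0},
  {"xyz": [0,0,0],"spin": 0},
  {"xyz": [0,0,0],"spin": 0},
  {"xyz": [0,0,0],"spin": 0},
])

```text
t: 45.05
position: [0.4428, -0.2628, 0.0676]
tool_rot: [-2.141, 0.167, 2.141]
ft_force: [0.3, 0.4, -2.5]
gripper_width: 0.162
```

Emit:
drive_tool([
  {"xyz": [1,0,0],"spin": 0},
  {"xyz": [0,0,0],"spin": 0},
  {"xyz": [0,0,0],"spin": 0},
  {"xyz": [0,0,0],"spin": 0},
  {"xyz": [0,0,0],"spin": 0},
  {"xyz": [0,0,0],"spin": 0},
  {"xyz": [0,0,0],"spin": 0},
  {"xyz": [0,0,0],"spin": 0},
  {"xyz": [0,0,0],"spin": 0},
  {"xyz": [0,0,0],"spin": 0},
])

```text
t: 46.3
position: [0.4429, -0.2628, 0.0675]
tool_rot: [-2.141, 0.167, 2.141]
ft_force: [-3.9, 2.2, 7.9]
gripper_width: 0.158
```

Emit:
drive_tool([
  {"xyz": [0,0,0],"spin": 0},
  {"xyz": [0,0,0],"spin": 0},
  {"xyz": [0,0,0],"spin": 0},
  {"xyz": [0,0,0],"spin": 0},
  {"xyz": [0,0,0],"spin": 0},
  {"xyz": [-10,0,0],"spin": 0},
  {"xyz": [-20,0,0],"spin": 0},
  {"xyz": [-30,0,0],"spin": 0},
  {"xyz": [-40,0,0],"spin": 0},
  {"xyz": [-40,0,0],"spin": 0},
], hand=0.4)

```text
t: 47.55
position: [0.4428, -0.2626, 0.2086]
tool_rot: [-2.142, 0.167, 2.14]
ft_force: [0.3, -1.1, 0.6]
gripper_width: 0.4
```

```bash
python3 - <<'E'
from h import *
plan((.50,.25,.25,None,12))
E
```

```text
t 47.55 pos [ 0.4428 -0.2626  0.2086] F [ 0.3 -1.1  0.6] w 0.4
[[ 0.001 -0.154 -0.988]
 [-0.    -0.988  0.154]
 [-1.     0.    -0.001]]
wp -> [499.6 249.7 250.5] yaw -1.726
[{"xyz": [-3, -43, 2], "spin": 0}, {"xyz": [-4, -43, 2], "spin": 0}, {"xyz": [-3, -43, 2], "spin": 0}, {"xyz": [-4, -43, 2], "spin": 0}, {"xyz": [-3, -43, 2], "spin": 0}, {"xyz": [-4, -43, 2], "spin": 0}, {"xyz": [-3, -43, 2], "spin": 0}, {"xyz": [-4, -43, 2], "spin": 0}, {"xyz": [-3, -43, 2], "spin": 0}, {"xyz": [-4, -43, 2], "spin": 0}]
[{"xyz": [-3, -43, 1], "spin": 0}, {"xyz": [-4, -42, 2], "spin": 0}, {"xyz": [0, 0, 0], "spin": 0}, {"xyz": [0, 0, 0], "spin": 0}, {"xyz": [0, 0, 0], "spin": 0}, {"xyz": [0, 0, 0], "spin": 0}, {"xyz": [0, 0, 0], "spin": 0}, {"xyz": [0, 0, 0], "spin": 0}, {"xyz": [0, 0, 0], "spin": 0}, {"xyz": [0, 0, 0], "spin": 0}]
```

Contact was felt at 8 N. I'll move the arm clear and check.

Emit:
drive_tool([
  {"xyz": [-3,-43,2],"spin": 0},
  {"xyz": [-4,-43,2],"spin": 0},
  {"xyz": [-3,-43,2],"spin": 0},
  {"xyz": [-4,-43,2],"spin": 0},
  {"xyz": [-3,-43,2],"spin": 0},
  {"xyz": [-4,-43,2],"spin": 0},
  {"xyz": [-3,-43,2],"spin": 0},
  {"xyz": [-4,-43,2],"spin": 0},
  {"xyz": [-3,-40,2],"spin": 0},
  {"xyz": [-4,-30,2],"spin": 0},
])

```text
t: 48.8
position: [0.4869, 0.1513, 0.2424]
tool_rot: [-2.142, 0.165, 2.14]
ft_force: [-0.6, 0.1, -0.6]
gripper_width: 0.397
```

Emit:
drive_tool([
  {"xyz": [0,-30,0],"spin": 0},
  {"xyz": [0,0,0],"spin": 0},
  {"xyz": [0,0,0],"spin": 0},
  {"xyz": [0,0,0],"spin": 0},
  {"xyz": [0,0,0],"spin": 0},
  {"xyz": [0,0,0],"spin": 0},
  {"xyz": [0,0,0],"spin": 0},
  {"xyz": [0,0,0],"spin": 0},
  {"xyz": [0,0,0],"spin": 0},
  {"xyz": [0,0,0],"spin": 0},
])

```text
t: 50.05
position: [0.4917, 0.179, 0.2415]
tool_rot: [-2.141, 0.167, 2.141]
ft_force: [-0.7, -0.2, -0.2]
gripper_width: 0.402
```

```bash
python3 - <<'E'
from ov import *
st(); ov("",(.444,-.2629,2.991),.055,"pics/o11.png")
cv2.imwrite("pics/t11.png",arm.snapshot("top"))
for c in("top","side"):
    for d in arm.masks_of("lid",c)[:1]: print(c,d["score"],corners(d["mask"],arm.camera_model(c),.059))
E
```

```text
t 50.05 pos [0.4917 0.179  0.2415] F [-0.7 -0.2 -0.2] w 0.402
[[ 0.    -0.155 -0.988]
 [-0.    -0.988  0.155]
 [-1.     0.    -0.   ]]
top 0.87 ((445.01806640625, -265.0889587402344), (152.93539428710938, 201.45701599121094), 81.16426849365234)
side 0.82 ((444.49603271484375, -262.76190185546875), (152.5222625732422, 200.7872314453125), 81.08299255371094)
```

View pics/o11.png

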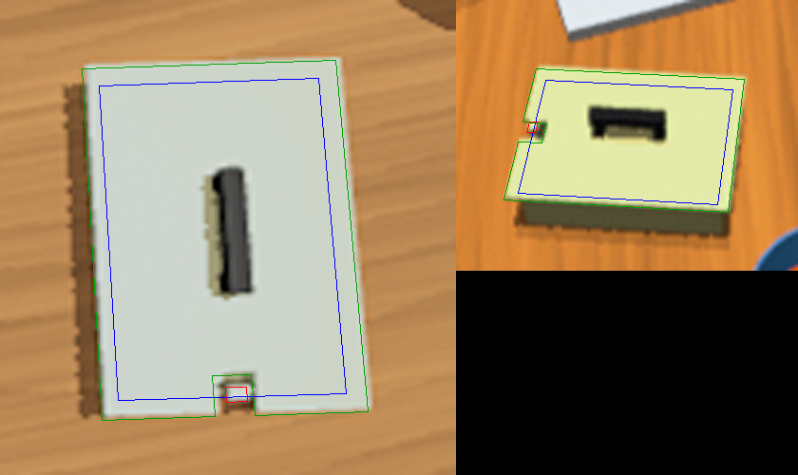

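View pics/t11.png

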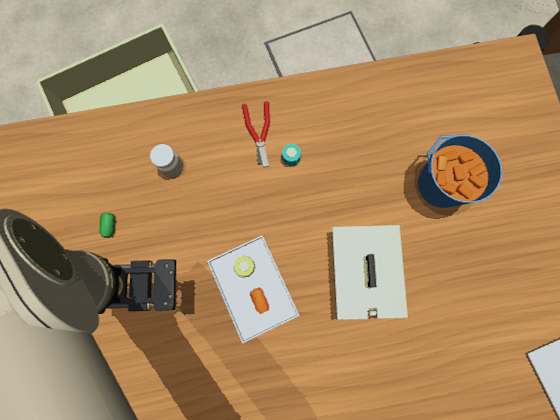

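The lid lies flat with the key standing in the notch. The corn and short carrot are in the tray, and the bucket, jar, shears and decoys haven't moved.

```bash
python3 -c "
from station import arm
print(arm.close_job())"
```

```text
the job is handed in; nothing more can be done
None
```

Both rations are made up, the lid is on the tub, and I handed the job in at about 50 s of the 131 s allowed.

- **Tub:** The long carrot lies across the tub and the half apple sits cut face down beside it, both on the floor and clear of each other. I confirmed this in the pictures before the lid went on.
- **Tray:** The corn piece stands on its cut end and the short carrot lies beside it.
- **Lid:** The last top and side pictures show it flat on the rim, with the key inside the notch. Its fitted centre is within about 2 mm of the tub's and its angle within about 0.3°. I felt about 8 N of contact as it was seated.
- **Left alone:** In the last top picture the bucket, jar, shears, green carrot and turquoise corn are where they started. The gripper was open and clear of everything at hand-in.

Two things disagreed:

- **Start directions:** The tub's key, the lid's notch and the carrots did not point towards +y as the text says. They pointed roughly towards −x, so I worked from the images.
- **Cameras:** The top and side cameras differed by 2–3 mm in y. I allowed for that by placing the lid relative to the tub.

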